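Push the seedling tray back under the mist head

TASK

Put the seedling tray back in the empty place of the watering row by pushing it gently along the bench with the fingers: slide it over until it is centred on the mist head and its long side lies flat against the back board. Do not lift or tip the tray, keep off the seedlings, and leave the two pots and everything else on the bench where they stand.

Things in the scene. Friction and masses are not known exactly. Their poses are not given: they have to be found in the camera images.
- tray_center (a point): Centre of the black plastic 12-cell seedling tray (3 x 4 cells with young plants), half-way up, 25 mm above the bench. The tray is 120 mm along its own x, 170 mm along its own y and 50 mm high, closed on top by its filled cells, with upright outer walls, too wide to grip; it weighs about 0.3 to 0.6 kg. It starts in front of the row, loose on the bench, turned up to about 17 degrees; its y axis runs along its long side.
- seedlings: The young plants growing in the cells of the tray (they move with it; origin at the centre of the tray's underside). Stems and leaves begin about 12 mm inside the tray's edges and stand up to about 75 mm above the bench. Not to be touched.
- board: The fixed wooden upstand board along the far side of the row, 780 mm long (its y), 20 mm thick (its x), 80 mm high; origin at the centre of its underside, x pointing away from the robot, so its front face, which the tray lies against, is the plane 10 mm on the robot's side of the origin. Posts behind it carry a 21 mm water pipe at 165 mm. It may stand turned by a couple of degrees.
- mist_head (a point): Underside centre of the mist head, a downward mushroom-shaped head 48 mm across on a short arm from the water pipe; it hangs 179 mm above the bench, 34 mm in front of the board's face. There is one, and the place below it is empty; the row's other two places have thin drip spouts (lowest 125 mm above the bench) with a pot under each. The three places are about 210 mm apart along the board (25 mm more or less), and which one has the mist head varies. Its axes are the board's.
- green_pot: Green plastic pot with a plant, 105 mm across the rim, 101 mm high (leaves a little higher), 0.65 kg, under a drip spout close to the board; origin at the centre of its underside. Leave alone.
- clay_pot: Terracotta pot with a plant, 105 mm across the rim, 98 mm high, 0.65 kg, under the other drip spout close to the board; origin at the centre of its underside. Leave alone.
- caddy: White ceramic compost caddy with a hinged lid, 155 mm across, 205 mm high to the lid's knob, 2.2 kg, at the robot's right; origin at the centre of its underside. Leave alone.
- kneeler: Grey silicone kneeling block, 360 x 180 x 40 mm, at the robot's left; origin at the centre of its underside. Leave alone.
- weeding_fork: Stainless steel hand fork with a wooden handle, 280 mm long, lying along its x on the kneeling block; origin near its middle, on the underside. Leave alone.
- label_tub: Steel tub with plant labels, 70 mm across, 80 mm high (labels to 115 mm), at the left end of the row; origin at the centre of its underside. Leave alone.
- spare_trays: Stack of empty seedling trays, 120 x 170 x 74 mm, at the robot's right; origin at the centre of its underside. Leave alone.

How it is judged:
By the outcome, as a careful person would: the job done as asked, in the order asked, and still so for the second after the job is handed in, with the robot touching nothing.
It also fails if it takes over 64 s, if anything falls off the work surface, if the arm or the gripper's body presses on something with over 40 N, if the wrist force passes 120 N, or if a joint passes its speed limit or range.

ROBOT

A 6-joint arm with a two-finger parallel gripper is mounted at the origin on the work surface. World frame = base frame: x ahead of the robot, y to its left, z up, the work surface at z = 0. Lengths are in m, angles in degrees, forces in N, time in s.
With the tool pointing down it reaches from about 0.25 to 0.725 m from the base axis. Payload 9.7 kg.
Tool frame: the origin (TCP) lies midway between the tips of the shut fingers; the grasp point (between the pads) lies 19 mm behind it; z points along the fingers, y is the line along which they close (so a half turn about z gives the same grasp; the last joint's range is limited). The gripper opens to 85 mm and grips with 20 to 120 N. Pads are 22 mm wide; open, the fingers measure 114 mm over their backs; the gripper's body (76 mm by 85 mm) begins 54 mm behind the grasp point. The pads swing forward as they close: fully open they stand 13 mm farther back than shut.
Start: joints at [-66.406, 4.979, 10.078, 95.1, 0, 90], TCP at [0.22, -0.504, 0.231] pointing down, gripper open.
Joint ranges: [-179.16, 179.16], [-48.56, 103.87], [-65.8, 70.77], [-126.05, 130.52], [-82.76, 87.17], [-180, 180]. Speed limits (degrees/s): [127.2, 127.2, 147.25, 180, 180, 180].

INTERFACE

Orientations are given as [roll, pitch, yaw] about the fixed x, y, z axes, in that order (R = Rz(yaw) Ry(pitch) Rx(roll)).
In Python, from workcell import bot gives the robot as it stands.
- The arm moves only by the shell command python3 -m crank 'ROWS' [FORCE]. ROWS is JSON, a list of rows, each an object with "gripper": the finger opening in mm, from 0 to 85.4; "travel": the shift along the tool's x, y, z in mm, a list of three; "twist": the turn, a rotation vector about the tool's x, y, z in rad, a list of three. In form: [{"gripper": gripper, "travel": [tx, ty, tz], "twist": [rx, ry, rz]}, ...]. A call has 1 to 12 rows; each row shifts and turns the commanded pose from where the row before left it, along the tool's axes as they then stand; what a row does not reach is not made up. A row lasts 1/8 s, in which the tool goes at most 62.5 mm and 10.7 degrees, less where a joint would pass 70% of its speed; a pose out of reach is approached as far as the arm can. A call is refused whole if a number of a shift passes 62.5 or a number of a turn 0.188, either way. A call with a gripper value outside its range is refused whole. The fingers move at their own pace and stop on an object; FORCE is the grip in N (left out, the last holds). Time passes only in rows, so rows that do not move let the fingers close. It gives the time, the measured TCP pose, the force, the opening and the grip force at its end, in the units of the state.
- bot.get_obs(): the state, without advancing time (a new reading comes with each control period).
- bot.camera(name): name is "scene" or "top" or "wrist"; returns the picture (400x640x3 uint8, red, green, blue); there is no depth.
- bot.calibration(name): a dict with "vfov" (degrees; the focal length in pixels is half the picture's height over the tangent of half this angle, whatever the lens; pixels are square), "cx", "cy" (the principal point, pixels), "camera_from_world" (4x4, takes a point from world to camera coordinates). Camera axes: x right, y down, z forward; pixel columns grow to the right and rows downward; lengths in m; the calibration is good to about 2 mm. A picture is of the moment at which its call begins: read the wrist's pose just before it. calibration takes no time and is no camera call; for the wrist camera it gives the pose at the moment of the call.
- bot.job_done(): hands the job in; it is judged then, once.
The state is a dict: "time": time; "q": joint angles; "qd": joint speeds; "joint_efforts": joint torques, N m; "ee_pos": TCP position; "tcp_rot": TCP orientation; "wrist_force": force on the tool from outside, world axes, zero at the start; "torque": the same for the moment, N m; "opening": finger opening in m; "grasp_force": force on a finger pad.
Only numpy, scipy, OpenCV 4.12 (cv2) and the standard library are available. Lean on these libraries where they do the work, as an engineer would, in place of code of your own. Each camera call takes 0.05 s, during which the arm holds its last target. There are 200 camera calls.

## Working session

There is one attempt and no reset: what is moved stays moved. The work goes in short steps, Python scripts to look and compute and a shell command to move; the robot and the scene stay as the last step left them, time stands still between calls to the robot, and variables do not carry over. Pictures are saved under pics/ and viewed, at most 10 in all, crops included, and the job is handed in when it is done.

```bash
mkdir -p pics
python3 - <<'E'
from workcell import bot
import cv2
for n in("top","scene"):
    cv2.imwrite(f"pics/{n}0.png",bot.camera(n)[:,:,::-1]); c=bot.calibration(n); print(n,c)
o=bot.get_obs();print(o)
E
```

```text
top {'vfov': 43.09860034493722, 'cx': 316.7753238190433, 'cy': 196.41201298752958, 'camera_from_world': array([[ 1.85701245e-03, -9.99811367e-01, -1.93334463e-02,
         7.19745701e-02],
       [-9.95871626e-01, -9.44132648e-05, -9.07727739e-02,
         5.65974726e-01],
       [ 9.07538258e-02,  1.94221967e-02, -9.95683947e-01,
         1.71017748e+00],
       [ 0.00000000e+00,  0.00000000e+00,  0.00000000e+00,
         1.00000000e+00]])}
scene {'vfov': 49.24061401190746, 'cx': 322.60058454005485, 'cy': 201.34501513286514, 'camera_from_world': array([[-0.14017972,  0.99012367, -0.00218431,  0.02522848],
       [ 0.85634541,  0.12013168, -0.50223592, -0.43143269],
       [-0.49701326, -0.07227382, -0.86472788,  1.96670729],
       [ 0.        ,  0.        ,  0.        ,  1.        ]])}
{'time': 0.1, 'q': array([-6.64046090e+01,  5.00766302e+00,  1.00385570e+01,  9.50972281e+01,
        4.49865313e-04,  9.00028533e+01]), 'qd': array([ 0.00136081,  0.05877263,  0.10900902, -0.00098852,  0.05841099,
       -0.04114607]), 'joint_efforts': array([-2.13364576e-03, -5.21560156e+01,  4.65653229e+01,  1.59656868e-02,
       -7.59744216e-05,  5.55778314e-06]), 'ee_pos': array([ 0.22007691, -0.50384103,  0.23065277]), 'tcp_rot': array([-1.79933666e+02, -4.46561583e-04,  2.35925371e+01]), 'wrist_force': array([-0.20294109,  0.55479791,  0.21551355]), 'torque': array([-0.01329666,  0.00742849, -0.02337678]), 'grasp_force': 0.0, 'opening': 0.08517563960139296}
```

View pics/top0.png

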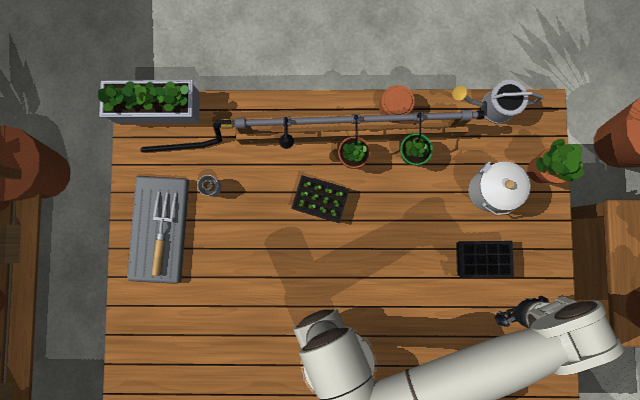

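View pics/scene0.png

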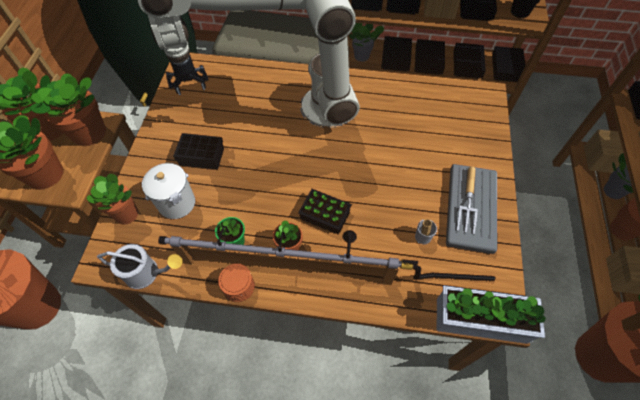

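The top view shows the tray near (322,198), the mist head near (287,141), the pots at (354,151) and (416,149), and the label tub at (208,185). The scene view agrees. Next I'll enlarge both views.

Run:
```python
import cv2,numpy as np
a=cv2.imread("pics/top0.png")[105:225,225:485]; b=cv2.imread("pics/scene0.png")[180:290,155:415]
a=cv2.resize(a,None,fx=3,fy=3,interpolation=cv2.INTER_CUBIC)[:300];b=cv2.resize(b,None,fx=3,fy=3,interpolation=cv2.INTER_CUBIC)[:300]
cv2.imwrite("pics/crop1.png",np.clip(np.vstack([a,b])*1.5,0,255).astype('u1'))
```

```text
(no output)
```

View pics/crop1.png

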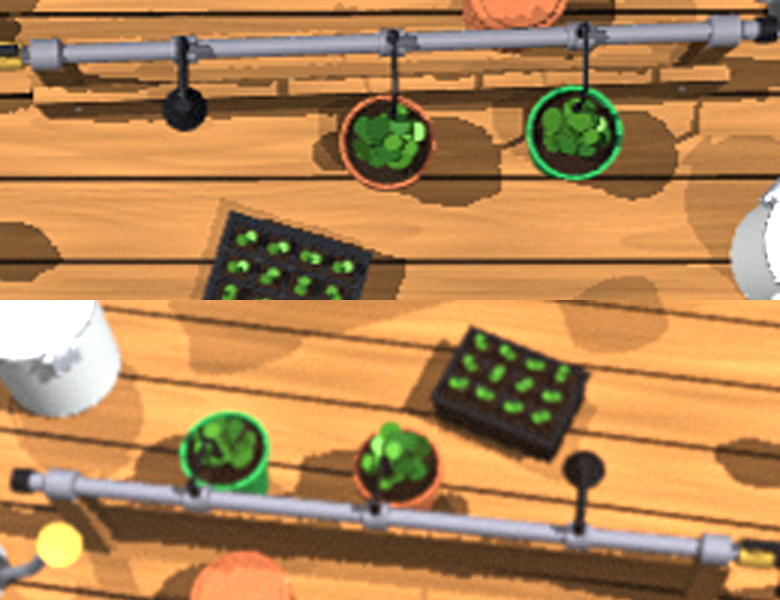

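```bash
cat > h.py <<'E'
import numpy as np,cv2
from workcell import bot
def ray(c,u,v):
    f=200/np.tan(np.radians(c['vfov']/2));T=c['camera_from_world'];R=T[:3,:3]
    return -R.T@T[:3,3], R.T@np.array([(u-c['cx'])/f,(v-c['cy'])/f,1])
def onz(c,u,v,z):
    o,d=ray(c,u,v);return o+d*(z-o[2])/d[2]
def tri(rs):
    A=0;b=0
    for o,d in rs:
        d=d/np.linalg.norm(d);P=np.eye(3)-np.outer(d,d);A=A+P;b=b+P@o
    return np.linalg.solve(A,b)
def trayrect(name,img,box,z=.05):
    c=bot.calibration(name);x0,y0,x1,y1=box
    m=np.zeros(img.shape[:2],'u1');s=img[y0:y1,x0:x1].astype(int)
    r,g,b=s[...,0],s[...,1],s[...,2]
    # black plastic (dark, unsaturated), soil or green leaves
    m[y0:y1,x0:x1]=((np.maximum(np.maximum(r,g),b)<62)&(r-b<28))|(g>r+15)
    m=cv2.morphologyEx(m,cv2.MORPH_CLOSE,np.ones((5,5)));m=cv2.morphologyEx(m,cv2.MORPH_OPEN,np.ones((5,5)))
    k=max(cv2.findContours(m,0,2)[0],key=cv2.contourArea)
    p=np.array([onz(c,u,v,z)[:2] for u,v in k[:,0]],np.float32)
    return cv2.minAreaRect(p),k[:,0],m
E
python3 - <<'E'
from h import *
np.set_printoptions(precision=4,suppress=True)
ct,cs=bot.calibration("top"),bot.calibration("scene")
T=lambda u,v:(225+u/3-1/3,105+v/3-1/3); S=lambda u,v:(155+u/3-1/3,180+(v-300)/3-1/3)
print("mist",tri([ray(ct,*T(184,109)),ray(cs,*S(584,468))]), onz(ct,*T(184,109),.188))
print("pipe ends",[onz(ct,*T(*p),.165) for p in((45,53),(725,31))],[onz(cs,*S(*p),.165) for p in((63,485),(716,547))])
print("joints mist,clay,green",[tri([ray(ct,*T(*a)),ray(cs,*S(*b))]) for a,b in(((182,45),(579,537)),((392,42),(375,510)),((583,36),(195,493)))])
print("pots",onz(ct,*T(387,142),.098),onz(ct,*T(574,132),.101))
im=cv2.imread("pics/top0.png")[:,:,::-1]
r,k,m=trayrect("top",im,(285,165,365,230))
print(r,cv2.boxPoints(r)); cv2.imwrite("pics/m.png",m*255)
x,y,w,h=cv2.boundingRect(k);print(x,y,w,h)
for q in cv2.boxPoints(r):print(q)
print("frontedge?",[onz(ct,*T(*p),.08) for p in((60,113),(300,108))])
E
```

```text
mist [0.725  0.166  0.1934] [0.7261 0.1665 0.188 ]
pipe ends [array([0.7918, 0.3176, 0.165 ]), array([ 0.8135, -0.4058,  0.165 ])] [array([ 0.8122, -0.403 ,  0.165 ]), array([0.7851, 0.317 , 0.165 ])]
joints mist,clay,green [array([0.7979, 0.1699, 0.174 ]), array([ 0.7994, -0.0525,  0.1786]), array([ 0.8057, -0.253 ,  0.1755])]
pots [ 0.707  -0.0507  0.098 ] [ 0.7172 -0.2558  0.101 ]
((0.5494220852851868, 0.06294653564691544), (0.1756286919116974, 0.13592484593391418), 73.92500305175781) [[ 0.4598 -0.0026]
 [ 0.5904 -0.0403]
 [ 0.639   0.1285]
 [ 0.5084  0.1661]]
293 176 55 46
[ 0.4598 -0.0026]
[ 0.5904 -0.0403]
[0.639  0.1285]
[0.5084 0.1661]
frontedge? [array([0.7437, 0.3145, 0.08  ]), array([0.7489, 0.0453, 0.08  ])]
```

```bash
python3 -m crank '[{"gripper":40,"travel":[48,-30,0],"twist":[0,0,0]},{"gripper":40,"travel":[48,-30,0],"twist":[0,0,0]},{"gripper":40,"travel":[48,-30,0],"twist":[0,0,0]},{"gripper":40,"travel":[48,-30,0],"twist":[0,0,0]},{"gripper":40,"travel":[48,-30,0],"twist":[0,0,0]},{"gripper":40,"travel":[48,-30,0],"twist":[0,0,0]},{"gripper":40,"travel":[48,-30,0],"twist":[0,0,0]},{"gripper":40,"travel":[48,-30,0],"twist":[0,0,0]},{"gripper":40,"travel":[48,-30,0],"twist":[0,0,0]}]'; python3 -m crank '[{"gripper":40,"travel":[0,0,0],"twist":[0,0,-0.176]},{"gripper":40,"travel":[0,0,0],"twist":[0,0,-0.176]},{"gripper":40,"travel":[0,0,0],"twist":[0,0,-0.176]},{"gripper":40,"travel":[0,0,0],"twist":[0,0,-0.176]},{"gripper":40,"travel":[0,0,0],"twist":[0,0,-0.176]},{"gripper":40,"travel":[0,0,0],"twist":[0,0,0]}]'
python3 - <<'E'
from h import *
o=bot.get_obs();print(o['ee_pos'],o['tcp_rot'],o['q'],bot.calibration("wrist"))
im=bot.camera("wrist");cv2.imwrite("pics/w1.png",im[:,:,::-1])
E
```

```text
time: 1.23
ee_pos: [0.5087, -0.0819, 0.2311]
tcp_rot: [-180.0, 0.0, 23.6]
wrist_force: [1.4, -1.1, 0.3]
opening: 0.04
grasp_force: 0.0
time: 1.98
ee_pos: [0.5079, -0.0836, 0.231]
tcp_rot: [-180.0, 0.0, 73.9]
wrist_force: [-1.0, -0.1, -0.2]
opening: 0.04
grasp_force: 0.0
[ 0.50786031 -0.08364841  0.23097251] [-1.79966322e+02  3.62171263e-03  7.39466996e+01] [-9.35325494e+00  1.52675600e-01  5.04058380e+00  9.49217792e+01
  3.32343621e-04  9.67000464e+01] {'vfov': 58.34231291577821, 'cx': 317.0606904334398, 'cy': 191.64272955549103, 'camera_from_world': array([[ 0.96114428, -0.27604376, -0.00123358, -0.5096634 ],
       [-0.26307954, -0.91734   ,  0.29879169,  0.0185541 ],
       [-0.08361119, -0.28685739, -0.95431756,  0.398627  ],
       [ 0.        ,  0.        ,  0.        ,  1.        ]])}
```

View pics/w1.png

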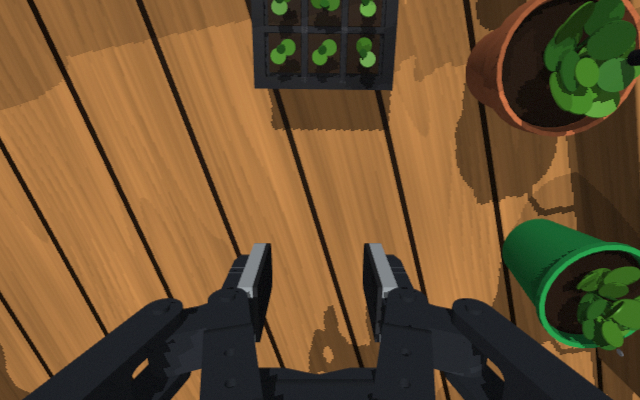

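The wrist view shows the tray's right-hand short edge running from (255,88) to (392,90), nearly square to the fingers.

Run:
```python
from h import *
c=bot.calibration("wrist")
a=onz(c,255,86,.05);b=onz(c,392,88,.05);print(a,b,np.linalg.norm(a-b))
d=(b-a)[:2]/np.linalg.norm(b-a);n=np.array([-d[1],d[0]]);m=(a+b)[:2]/2
print("yaw",np.degrees(np.arctan2(d[1],d[0])),"edge mid",m,"centre",m+.085*n)
o=bot.get_obs();y=np.radians(o['tcp_rot'][2]);X=np.array([np.cos(y),np.sin(y)]);Y=np.array([np.sin(y),-np.cos(y)])
v=m-o['ee_pos'][:2];print("to edge in tool",v@X,v@Y)
```

```text
[0.47465112 0.00053843 0.05      ] [ 0.58853222 -0.0342366   0.05      ] 0.11907227668222253
yaw -16.9807118581343 edge mid [ 0.53159167 -0.01684908] centre [0.5564159  0.06444518]
to edge in tool 0.07077538944385045 0.0041246853528036555
```

```bash
python3 -m crank '[{"gripper":40,"travel":[0,4,54],"twist":[0,0,0.016]},{"gripper":40,"travel":[0,0,54],"twist":[0,0,0]},{"gripper":40,"travel":[0,0,54],"twist":[0,0,0]},{"gripper":40,"travel":[0,0,53],"twist":[0,0,0]},{"gripper":40,"travel":[20,0,0],"twist":[0,0,0]},{"gripper":40,"travel":[20,0,0],"twist":[0,0,0]},{"gripper":40,"travel":[10,0,0],"twist":[0,0,0]},{"gripper":40,"travel":[5,0,0],"twist":[0,0,0]},{"gripper":40,"travel":[5,0,0],"twist":[0,0,0]},{"gripper":40,"travel":[6,0,0],"twist":[0,0,0]},{"gripper":40,"travel":[8,0,0],"twist":[0,0,0]},{"gripper":40,"travel":[8,0,0],"twist":[0,0,0]}]'
python3 - <<'E'
from h import *
im=bot.camera("wrist");cv2.imwrite("pics/w2.png",im[:,:,::-1])
E
```

```text
time: 3.52
ee_pos: [0.5358, -0.0061, 0.0163]
tcp_rot: [180.0, 0.0, 73.1]
wrist_force: [-0.2, -3.4, 1.4]
opening: 0.0401
grasp_force: 1.8
```

View pics/w2.png

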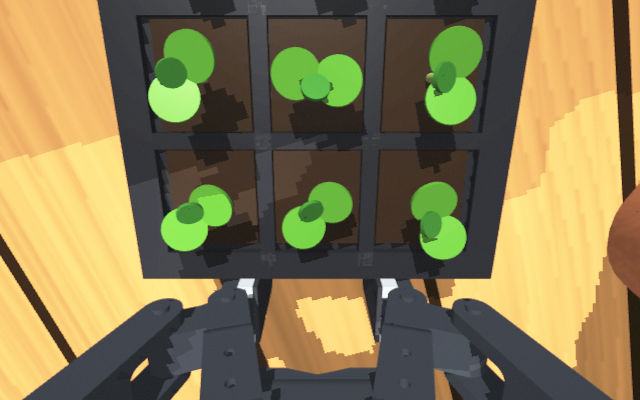

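The tray is in square contact, with its edge at row 279 from x 145 to 490. The seedlings are clear of the fingers.

Run:
```python
from h import *
c=bot.calibration("wrist")
a=onz(c,145,279,.05);b=onz(c,490,279,.05);print(a,b,np.linalg.norm(a-b))
d=(b-a)[:2]/np.linalg.norm(b-a);n=np.array([-d[1],d[0]]);m=(a+b)[:2]/2
print(np.degrees(np.arctan2(d[1],d[0])),m,"centre",m+.085*n,bot.get_obs()['ee_pos'])
```

```text
[0.4808529  0.02294001 0.05      ] [ 0.59547577 -0.01176475  0.05      ] 0.11976152102387681
-16.844917740578442 [0.53816434 0.00558763] centre [0.56279583 0.0869405 ] [ 0.53607117 -0.00515278  0.01636121]
```

```bash
python3 -m crank '[{"gripper":40,"travel":[8,0,0],"twist":[0,0,0]},{"gripper":40,"travel":[9,0,0],"twist":[0,0,0]},{"gripper":40,"travel":[9,0,0],"twist":[0,0,0]},{"gripper":40,"travel":[9,0,0],"twist":[0,0,0]},{"gripper":40,"travel":[9,0,0],"twist":[0,0,0]},{"gripper":40,"travel":[9,0,0],"twist":[0,0,0]},{"gripper":40,"travel":[9,0,0],"twist":[0,0,0]},{"gripper":40,"travel":[9,0,0],"twist":[0,0,0]},{"gripper":40,"travel":[7,0,0],"twist":[0,0,0]},{"gripper":40,"travel":[5,0,0],"twist":[0,0,0]},{"gripper":40,"travel":[3,0,0],"twist":[0,0,0]},{"gripper":40,"travel":[0,0,0],"twist":[0,0,0]}]'
python3 -m crank '[{"gripper":40,"travel":[-10,0,0],"twist":[0,0,0]},{"gripper":40,"travel":[-25,0,0],"twist":[0,0,0]},{"gripper":40,"travel":[-25,0,0],"twist":[0,0,0]},{"gripper":85,"travel":[0,0,-50],"twist":[0,0,0]},{"gripper":85,"travel":[0,0,-55],"twist":[0,0,0]},{"gripper":85,"travel":[0,0,-40],"twist":[0,0,0]},{"gripper":85,"travel":[-20,0,0],"twist":[0,0,0]},{"gripper":85,"travel":[0,0,0],"twist":[0,0,0]}]'
python3 - <<'E'
from h import *
o=bot.get_obs();print(o['ee_pos'],o['tcp_rot'],o['q'])
im=bot.camera("wrist");cv2.imwrite("pics/w3.png",im[:,:,::-1])
E
```

```text
time: 5.08
ee_pos: [0.5607, 0.0765, 0.0161]
tcp_rot: [-180.0, -0.0, 73.1]
wrist_force: [0.6, -0.2, -0.7]
opening: 0.0399
grasp_force: 0.1
time: 6.08
ee_pos: [0.5368, -0.0018, 0.1606]
tcp_rot: [-180.0, 0.0, 73.0]
wrist_force: [0.5, 0.6, -0.9]
opening: 0.0848
grasp_force: 0.0
[ 0.53676604 -0.00183828  0.16063223] [-1.79962983e+02  8.69675674e-04  7.30135971e+01] [-2.01455320e-01  2.33035808e+00 -5.28493461e-01  8.71768391e+01
  9.85703031e-03  1.06784945e+02]
```

View pics/w3.png

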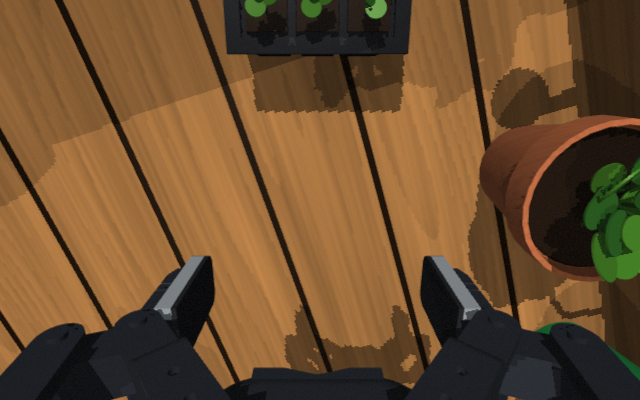

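```bash
python3 - <<'E'
from h import *
c=bot.calibration("wrist")
a=onz(c,227,52,.05);b=onz(c,408,52,.05);print(a,b,np.linalg.norm(a-b))
d=(b-a)[:2]/np.linalg.norm(b-a);n=np.array([-d[1],d[0]]);m=(a+b)[:2]/2
print(np.degrees(np.arctan2(d[1],d[0])),m,"centre",m+.085*n)
E
python3 -m crank '[{"gripper":75,"travel":[-10,-58,-10],"twist":[0,0,0]},{"gripper":75,"travel":[0,-58,-10],"twist":[0,0,0]},{"gripper":75,"travel":[60,-10,0],"twist":[0,0,0]},{"gripper":75,"travel":[60,0,0],"twist":[0,0,0]},{"gripper":75,"travel":[50,0,0],"twist":[0,0,0]},{"gripper":75,"travel":[0,0,0],"twist":[0,0,-0.173]},{"gripper":75,"travel":[0,0,0],"twist":[0,0,-0.173]},{"gripper":75,"travel":[0,0,0],"twist":[0,0,-0.173]},{"gripper":75,"travel":[0,0,0],"twist":[0,0,-0.173]},{"gripper":75,"travel":[0,0,0],"twist":[0,0,-0.173]},{"gripper":75,"travel":[0,0,0],"twist":[0,0,-0.173]},{"gripper":75,"travel":[0,0,0],"twist":[0,0,-0.173]}]'
```

```text
[0.50585745 0.10666932 0.05      ] [0.62020586 0.07179596 0.05      ] 0.1195479477000757
-16.960375327609672 [0.56303165 0.08923264] centre [0.58782703 0.17053571]
time: 7.62
ee_pos: [0.4628, 0.1891, 0.1797]
tcp_rot: [-179.9, -0.1, 142.8]
wrist_force: [-0.4, 0.5, 0.5]
opening: 0.0746
grasp_force: 0.0
```

```bash
python3 -m crank '[{"gripper":75,"travel":[0,0,0],"twist":[0,0,-0.171]},{"gripper":75,"travel":[0,0,0],"twist":[0,0,-0.171]},{"gripper":75,"travel":[0,0,0],"twist":[0,0,-0.171]},{"gripper":75,"travel":[0,0,0],"twist":[0,0,-0.171]},{"gripper":75,"travel":[15,-20,0],"twist":[0,0,0]},{"gripper":75,"travel":[0,0,54],"twist":[0,0,0]},{"gripper":75,"travel":[0,0,54],"twist":[0,0,0]},{"gripper":75,"travel":[0,0,54],"twist":[0,0,0]},{"gripper":75,"travel":[0,0,0],"twist":[0,-0.1,0]},{"gripper":75,"travel":[0,0,0],"twist":[0,-0.1,0]},{"gripper":75,"travel":[0,0,0],"twist":[0,0,0]}]'
python3 - <<'E'
from h import *
print(bot.calibration("wrist")['camera_from_world'])
E
```

```text
time: 9.0
ee_pos: [0.4469, 0.1684, 0.0177]
tcp_rot: [-180.0, 11.3, -178.3]
wrist_force: [-0.5, 0.1, 0.5]
opening: 0.075
grasp_force: 0.0
[[-3.05886960e-02  9.99532043e-01  1.65809266e-04 -1.55671625e-01]
 [ 8.76545135e-01  2.67452043e-02  4.80576031e-01 -3.73849434e-01]
 [ 4.80346707e-01  1.48455334e-02 -8.76953050e-01 -4.16538982e-02]
 [ 0.00000000e+00  0.00000000e+00  0.00000000e+00  1.00000000e+00]]
```

```bash
python3 -m crank '[{"gripper":75,"travel":[-20,0,4],"twist":[0,0,0]},{"gripper":75,"travel":[-18,0,3.7],"twist":[0,0,0]},{"gripper":75,"travel":[-7,0,1.4],"twist":[0,0,0]},{"gripper":75,"travel":[-7,0,1.4],"twist":[0,0,0]},{"gripper":75,"travel":[-7,0,1.4],"twist":[0,0,0]},{"gripper":75,"travel":[-7,0,1.4],"twist":[0,0,0]},{"gripper":75,"travel":[-7,0,1.4],"twist":[0,0,0]},{"gripper":75,"travel":[-7,0,1.4],"twist":[0,0,0]},{"gripper":75,"travel":[-7,0,1.4],"twist":[0,0,0]},{"gripper":75,"travel":[-7,0,1.4],"twist":[0,0,0]},{"gripper":75,"travel":[-7,0,1.4],"twist":[0,0,0]},{"gripper":75,"travel":[-4,0,0.8],"twist":[0,0,0]}]'
python3 - <<'E'
from h import *
w=bot.camera("wrist");t=bot.camera("top");cv2.imwrite("pics/t4.png",t[:,:,::-1])
cv2.imwrite("pics/c4.png",np.hstack([cv2.resize(w,(400,250))[:,:,::-1],cv2.resize(t[110:235,220:420],(400,250))[:,:,::-1]]))
E
```

```text
time: 10.5
ee_pos: [0.5565, 0.1718, 0.0195]
tcp_rot: [-180.0, 11.5, -178.3]
wrist_force: [-2.3, -2.3, -0.6]
opening: 0.0751
grasp_force: 1.1
```

View pics/c4.png

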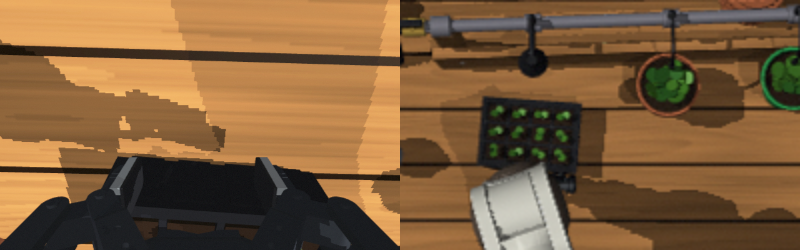

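Wrist view (left half): the fingers are against the tray's long side. Top view (right half): the tray's far corners are at about (262,158) and (310,161), and it still needs a few degrees of turn.

```bash
cat >> h.py <<'E'
def far(t,z=.05,u0=268,u1=306,v0=130,v1=185):
    # far tray edge: per column, first steep bright->dark step below the bench strip; left/right edges from middle rows
    c=bot.calibration("top");g=cv2.GaussianBlur(t[...,0].astype('f4'),(3,3),0)
    P=[]
    for u in range(u0,u1):
        col=g[v0:v1,u]; k=np.where((col[1:]<60))[0]
        # longest dark run start
        run=[(i) for i in range(len(col)-8) if (col[i:i+8]<75).mean()>.8 and col[i]<75]
        if run:
            i=run[0]; 
            f=i-(75-col[i])/max(col[i-1]-col[i],1) if i else 0
            P.append(onz(c,u,v0+f,z)[:2])
    return np.array(P)
E
python3 - <<'E'
from h import *
np.set_printoptions(precision=3,suppress=True)
t=cv2.imread("pics/t4.png")[:,:,::-1]
print(t[150:186:1,286,0]);print(t[170,250:325,0]);print(t[180,250:325,0])
E
```

```text
[160 155 158 155 148 142 140 125 134 140  23  32  30  28  33  26  14  24
  27  34  34  31  35  35  36  34  36  35  37  35  35  32  32  25  46  60]
[123 123 121 125 129 127 125 128 132 135  76  21  40  30  29  27  23  31
  30  21  34  32  26  26  31  32  31  30  33  36  37  38  39  39  31  25
  34  38  38  38  38  40  40  39  41  37  20  33  40  40  36  36  36  26
  22  22  17  19  27  30  54  77  79  81  79  82  80  83  81  82  82  81
  77 143 154]
[130 131 131 130 128 129 129 130 135  83  35  31  30  31  29  29  24  22
  29  30  26  27  33  29  32  31  28  27  30  34  34  38  40  33  33  34
  35  38  41  41  36  38  28  25  20  28  37  39  37  37  46  63  59  32
  20  13  18  22  29  46  85  91  90  91  92  91  93  92  94  89  91  86
 153 167 163]
```

```bash
cat >> h.py <<'E'
def meas(t,cu,cv,z=.05):
    """cu,cv: pixel inside the tray. returns far-edge yaw, far point, left/right edges along the row cv"""
    c=bot.calibration("top");g=t[...,0].astype('f4');th=60
    m=cv2.morphologyEx((g<th).astype('u1'),cv2.MORPH_CLOSE,np.ones((3,3)))|((t[...,1].astype(int)>t[...,0].astype(int)+10)).astype('u1')
    def step(line,i,s):
        miss=0
        while miss<2:
            i+=s; miss=0 if line[i] else miss+1
        return i-2*s+s*.5
    F=np.array([onz(c,u,step(m[:,u],cv,-1),z)[:2] for u in range(cu-19,cu+20)])
    # robust line x = a*y+b
    k=np.ones(len(F),bool)
    for _ in range(4):
        p=np.polyfit(F[k,1],F[k,0],1);k=abs(F[:,0]-np.polyval(p,F[:,1]))<.003
    L=[];R=[]
    for v in range(cv-9,cv+8):
        L.append(onz(c,step(m[v],cu,-1),v,z)[:2]);R.append(onz(c,step(m[v],cu,1),v,z)[:2])
    L=np.median(L,0);R=np.median(R,0)
    e=np.array([-p[0]*-1,1]);e/=np.linalg.norm(e);n=np.array([e[1],-e[0]])
    s=((L@e)+(R@e))/2; fy=(L+R)[1]/2; fp=np.array([np.polyval(p,fy),fy])
    cen=e*s+n*((fp@n)-.06)
    return dict(yaw=np.degrees(-np.arctan(p[0])),width=(L-R)@e,centre=cen,far=fp,used=k.sum())
E
python3 - <<'E'
from h import *
print(meas(cv2.imread("pics/t4.png")[:,:,::-1],286,172))
print(meas(cv2.imread("pics/top0.png")[:,:,::-1],321,195))
E
```

```text
{'yaw': np.float64(-3.92074136726767), 'width': np.float64(0.172936113935666), 'centre': array([0.630001  , 0.18171736]), 'far': array([0.69004521, 0.18030869]), 'used': np.int64(39)}
{'yaw': np.float64(-15.313230268830427), 'width': np.float64(0.16638745661565446), 'centre': array([0.55859218, 0.06154823]), 'far': array([0.61979913, 0.05789004]), 'used': np.int64(39)}
```

```bash
python3 -m crank '[{"gripper":75,"travel":[-6,0,1.4],"twist":[0,0,0]},{"gripper":75,"travel":[-6,0,1.4],"twist":[0,0,0]},{"gripper":75,"travel":[-6,0,1.4],"twist":[0,0,0]},{"gripper":75,"travel":[-4,0,1],"twist":[0,0,0]},{"gripper":75,"travel":[0,0,0],"twist":[0,0,0]}]'
python3 - <<'E'
from h import *
t=bot.camera("top");cv2.imwrite("pics/t5.png",t[:,:,::-1])
print(meas(t,286,164))
E
python3 -m crank '[{"gripper":75,"travel":[10,0,-2],"twist":[0,0,0]},{"gripper":75,"travel":[30,0,-6],"twist":[0,0,0]},{"gripper":60,"travel":[10,30,-35],"twist":[0,0.1,0]},{"gripper":40,"travel":[10,60,0],"twist":[0,0.1,0]},{"gripper":40,"travel":[0,40,-30],"twist":[0,0,0.188]},{"gripper":40,"travel":[0,0,-30],"twist":[0,0,0.188]},{"gripper":40,"travel":[0,0,-30],"twist":[0,0,0.188]},{"gripper":40,"travel":[0,0,0],"twist":[0,0,0.188]},{"gripper":40,"travel":[0,0,0],"twist":[0,0,0.188]},{"gripper":40,"travel":[0,0,0],"twist":[0,0,0.188]},{"gripper":40,"travel":[0,0,0],"twist":[0,0,0.188]},{"gripper":40,"travel":[0,0,0],"twist":[0,0,0.188]}]'
```

```text
time: 11.22
ee_pos: [0.5791, 0.1727, 0.0188]
tcp_rot: [180.0, 11.5, -178.3]
wrist_force: [-0.2, 0.3, -0.1]
opening: 0.0752
grasp_force: 0.0
{'yaw': np.float64(1.2955270838955366), 'width': np.float64(0.17057216218205648), 'centre': array([0.64663613, 0.1884588 ]), 'far': array([0.70663539, 0.18916946]), 'used': np.int64(39)}
time: 12.78
ee_pos: [0.5068, 0.3004, 0.1401]
tcp_rot: [180.0, -0.0, 95.4]
wrist_force: [0.4, -0.6, -0.1]
opening: 0.0402
grasp_force: 0.0
```

```bash
python3 -m crank '[{"gripper":40,"travel":[0,0,0],"twist":[0,0,0.065]},{"gripper":40,"travel":[4,44,0],"twist":[0,0,0]},{"gripper":40,"travel":[4,44,0],"twist":[0,0,0]},{"gripper":40,"travel":[0,43,0],"twist":[0,0,0]},{"gripper":40,"travel":[0,0,50],"twist":[0,0,0]},{"gripper":40,"travel":[0,0,0],"twist":[0,0,0]}]'
python3 - <<'E'
from h import *
np.set_printoptions(precision=4,suppress=True)
o=bot.get_obs();print(o['ee_pos'],o['tcp_rot'],o['q'])
t=bot.camera("top");s=bot.camera("scene")
cv2.imwrite("pics/c6.png",np.vstack([cv2.resize(t[80:230,190:430],(768,480))[:,:,::-1][:290],cv2.resize(s[160:290,250:460],(768,475))[:,:,::-1][:300]]))
E
```

```text
time: 13.52
ee_pos: [0.6356, 0.3119, 0.0851]
tcp_rot: [-179.6, 0.2, 92.0]
wrist_force: [-0.5, 0.1, -0.2]
opening: 0.04
grasp_force: 0.0
[0.6356 0.3119 0.0851] [-179.5606    0.1953   91.9935] [ 26.1375  27.1742  21.0616  84.3681   0.0015 114.1447]
```

View pics/c6.png

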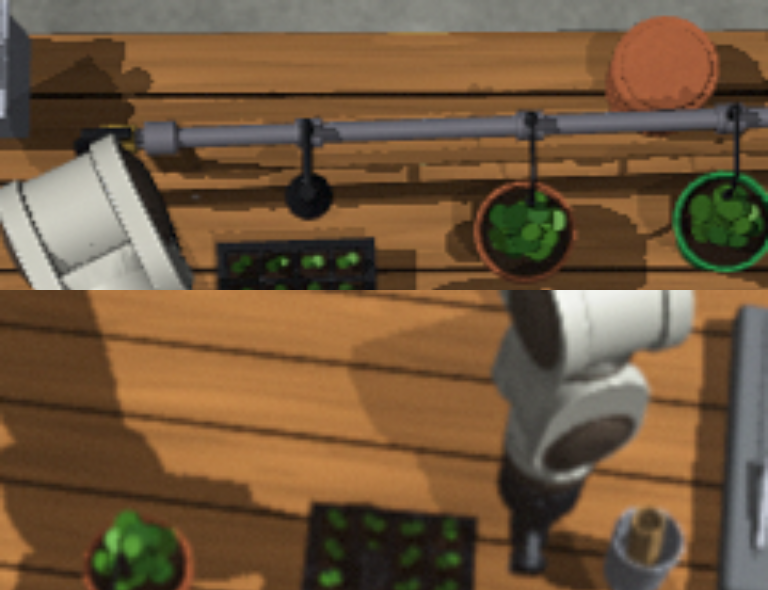

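The arm stands left of the tray, with the fingers between the tray's left edge and the tub and clear of the mist head. I'll push 25 mm to the right.

```bash
python3 -m crank '[{"gripper":40,"travel":[0,0,34],"twist":[0,0,0]},{"gripper":40,"travel":[0,0,33],"twist":[0,0,0]},{"gripper":40,"travel":[-12,0,0],"twist":[0,0,0]},{"gripper":40,"travel":[-10,0,0],"twist":[0,0,0]},{"gripper":40,"travel":[-6,0,0],"twist":[0,0,0]},{"gripper":40,"travel":[-6,0,0],"twist":[0,0,0]},{"gripper":40,"travel":[-6,0,0],"twist":[0,0,0]},{"gripper":40,"travel":[-6,0,0],"twist":[0,0,0]},{"gripper":40,"travel":[-5,0,0],"twist":[0,0,0]},{"gripper":40,"travel":[-2,0,0],"twist":[0,0,0]},{"gripper":40,"travel":[0,0,0],"twist":[0,0,0]}]'
python3 - <<'E'
from h import *
t=bot.camera("top");cv2.imwrite("pics/t7.png",t[:,:,::-1])
print(meas(t,289,164))
E
```

```text
time: 15.0
ee_pos: [0.6397, 0.2596, 0.0227]
tcp_rot: [-180.0, 0.0, 92.0]
wrist_force: [0.5, 1.7, 0.6]
opening: 0.0402
grasp_force: 0.9
{'yaw': np.float64(1.8348607116441935), 'width': np.float64(0.16358213678390635), 'centre': array([0.64670277, 0.16084215]), 'far': array([0.70670141, 0.16184559]), 'used': np.int64(39)}
```

```bash
python3 -m crank '[{"gripper":40,"travel":[10,0,0],"twist":[0,0,0]},{"gripper":40,"travel":[25,0,0],"twist":[0,0,0]},{"gripper":40,"travel":[0,0,-50],"twist":[0,0,0]},{"gripper":40,"travel":[0,0,-50],"twist":[0,0,0]},{"gripper":75,"travel":[0,-55,-20],"twist":[0,0,0]},{"gripper":75,"travel":[0,-60,0],"twist":[0,0,0]},{"gripper":75,"travel":[-20,-50,0],"twist":[0,0,0]},{"gripper":75,"travel":[-50,0,0],"twist":[0,0,0]},{"gripper":75,"travel":[-50,0,0],"twist":[0,0,0]},{"gripper":75,"travel":[0,0,0],"twist":[0,0,-0.1743]},{"gripper":75,"travel":[0,0,0],"twist":[0,0,-0.1743]},{"gripper":75,"travel":[0,0,0],"twist":[0,0,-0.1743]}]'
python3 -m crank '[{"gripper":75,"travel":[0,0,0],"twist":[0,0,-0.1743]},{"gripper":75,"travel":[0,0,0],"twist":[0,0,-0.1743]},{"gripper":75,"travel":[0,0,0],"twist":[0,0,-0.1743]},{"gripper":75,"travel":[0,0,0],"twist":[0,0,-0.1743]},{"gripper":75,"travel":[0,0,0],"twist":[0,0,-0.1743]},{"gripper":75,"travel":[0,0,0],"twist":[0,0,-0.1743]},{"gripper":75,"travel":[0,0,0],"twist":[0,0,0]}]'
python3 - <<'E'
from h import *
t=bot.camera("top");cv2.imwrite("pics/t8.png",t[:,:,::-1])
print(meas(t,289,164))
E
```

```text
time: 16.55
ee_pos: [0.4779, 0.1704, 0.1431]
tcp_rot: [-180.0, 0.0, 122.3]
wrist_force: [-0.1, 2.2, -0.1]
opening: 0.0748
grasp_force: 0.0
time: 17.42
ee_pos: [0.4779, 0.1704, 0.143]
tcp_rot: [-180.0, -0.0, -178.1]
wrist_force: [-0.1, 1.1, -0.2]
opening: 0.0748
grasp_force: 0.0
{'yaw': np.float64(1.8348607116441935), 'width': np.float64(0.16707260459374162), 'centre': array([0.64664689, 0.16258649]), 'far': array([0.70664547, 0.16359179]), 'used': np.int64(39)}
```

```bash
python3 -m crank '[{"gripper":75,"travel":[0,-10,0],"twist":[0,0,0]},{"gripper":75,"travel":[0,0,60],"twist":[0,0,0]},{"gripper":75,"travel":[0,0,60],"twist":[0,-0.1,0]},{"gripper":75,"travel":[0,0,5],"twist":[0,-0.1,0]},{"gripper":75,"travel":[-29,0,6],"twist":[0,0,0]},{"gripper":75,"travel":[-29,0,6],"twist":[0,0,0]},{"gripper":75,"travel":[-20,0,4],"twist":[0,0,0]},{"gripper":75,"travel":[-10,0,2],"twist":[0,0,0]},{"gripper":75,"travel":[-6,0,1.2],"twist":[0,0,0]},{"gripper":75,"travel":[-6,0,1.2],"twist":[0,0,0]},{"gripper":75,"travel":[-6,0,1.2],"twist":[0,0,0]},{"gripper":75,"travel":[-6,0,1.2],"twist":[0,0,0]}]'
python3 -m crank '[{"gripper":75,"travel":[-5,0,1],"twist":[0,0,0]},{"gripper":75,"travel":[-5,0,1],"twist":[0,0,0]},{"gripper":75,"travel":[-4,0,0.8],"twist":[0,0,0]},{"gripper":75,"travel":[0,0,0],"twist":[0,0,0]}]'
python3 - <<'E'
from h import *
t=bot.camera("top");cv2.imwrite("pics/t9.png",t[:,:,::-1])
print(meas(t,287,155))
w=bot.camera("wrist")
cv2.imwrite("pics/c9.png",np.hstack([cv2.resize(t[100:200,230:350],(480,400))[:,:,::-1],cv2.resize(w,(320,200))[:,:,::-1].repeat(1,0) if 0 else cv2.copyMakeBorder(cv2.resize(w,(320,200)),0,200,0,0,0)[:,:,::-1]]))
E
```

```text
time: 18.98
ee_pos: [0.5928, 0.1632, 0.0177]
tcp_rot: [-180.0, 11.4, -178.1]
wrist_force: [-2.7, -0.4, 0.7]
opening: 0.0753
grasp_force: 1.6
time: 19.48
ee_pos: [0.6078, 0.1636, 0.018]
tcp_rot: [-180.0, 11.5, -178.1]
wrist_force: [-0.0, 0.0, 0.4]
opening: 0.0746
grasp_force: 0.0Traceback (most recent call last):
  File "<stdin>", line 3, in <module>
  File "h.py", line 49, in meas
    p=np.polyfit(F[k,1],F[k,0],1);k=abs(F[:,0]-np.polyval(p,F[:,1]))<.003
    raise TypeError("expected non-empty vector for x")
TypeError: expected non-empty vector for x
```

```bash
python3 -m crank '[{"gripper":75,"travel":[-4,0,0.8],"twist":[0,0,0]},{"gripper":75,"travel":[-4,0,0.8],"twist":[0,0,0]},{"gripper":75,"travel":[-2,0,0.4],"twist":[0,0,0]}]'
python3 - <<'E'
from h import *
t=bot.camera("top");cv2.imwrite("pics/t9.png",t[:,:,::-1])
w=bot.camera("wrist")
cv2.imwrite("pics/c9.png",np.hstack([cv2.resize(t[100:200,230:350],(480,400))[:,:,::-1],cv2.copyMakeBorder(cv2.resize(w,(320,200)),0,200,0,0,0)[:,:,::-1]]))
E
```

```text
time: 19.9
ee_pos: [0.6176, 0.164, 0.0181]
tcp_rot: [180.0, 11.5, -178.1]
wrist_force: [-5.8, -0.5, 3.5]
opening: 0.0754
grasp_force: 2.3
```

View pics/c9.png

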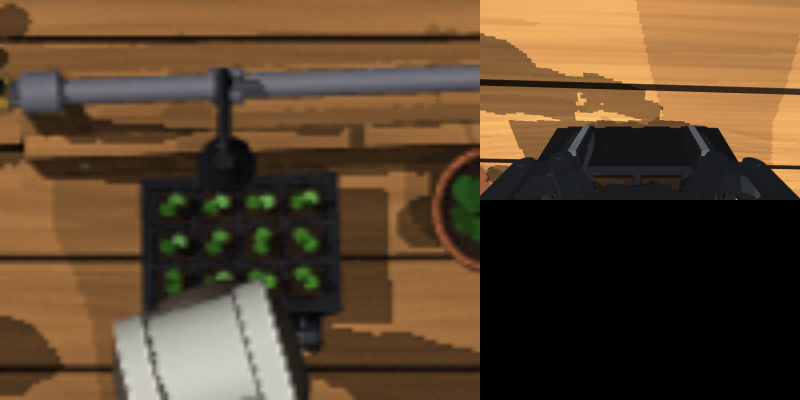

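The tray's far edge runs from (143,180) to (340,173) in the crop, which is parallel to the board and almost touching it. I'll go on gently until the force rises.

```bash
python3 - <<'E'
from h import *
c=bot.calibration("top")
for u,v in((143,215),(341,215)):print(onz(c,230+u/4-.4,100+v/4-.4,.05))
E
python3 -m crank '[{"gripper":75,"travel":[-3,0,0.6],"twist":[0,0,0]},{"gripper":75,"travel":[-2,0,0.4],"twist":[0,0,0]},{"gripper":75,"travel":[0,0,0],"twist":[0,0,0]}]'
python3 -m crank '[{"gripper":75,"travel":[-3,0,0.6],"twist":[0,0,0]},{"gripper":75,"travel":[0,0,0],"twist":[0,0,0]}]'
```

```text
[0.71142725 0.24801809 0.05      ]
[0.71116079 0.07890675 0.05      ]
time: 20.38
ee_pos: [0.6228, 0.1641, 0.018]
tcp_rot: [180.0, 11.5, -178.1]
wrist_force: [-2.4, -0.4, 0.7]
opening: 0.075
grasp_force: 1.2
time: 20.62
ee_pos: [0.6259, 0.1642, 0.018]
tcp_rot: [-180.0, 11.5, -178.1]
wrist_force: [-2.1, -0.2, 1.2]
opening: 0.0752
grasp_force: 1.0
```

```bash
python3 -m crank '[{"gripper":75,"travel":[-2,0,0.4],"twist":[0,0,0]},{"gripper":75,"travel":[0,0,0],"twist":[0,0,0]}]'; python3 -m crank '[{"gripper":75,"travel":[-2,0,0.4],"twist":[0,0,0]},{"gripper":75,"travel":[0,0,0],"twist":[0,0,0]}]';python3 -m crank '[{"gripper":75,"travel":[-2,0,0.4],"twist":[0,0,0]},{"gripper":75,"travel":[0,0,0],"twist":[0,0,0]}]'
```

```text
time: 20.88
ee_pos: [0.6277, 0.1643, 0.0179]
tcp_rot: [-180.0, 11.5, -178.1]
wrist_force: [-2.5, 0.2, 2.6]
opening: 0.075
grasp_force: 1.5
time: 21.12
ee_pos: [0.6298, 0.1644, 0.018]
tcp_rot: [180.0, 11.5, -178.1]
wrist_force: [-2.8, -0.2, 2.3]
opening: 0.0751
grasp_force: 1.5
time: 21.38
ee_pos: [0.6318, 0.1644, 0.018]
tcp_rot: [180.0, 11.5, -178.1]
wrist_force: [-3.5, 0.2, 1.5]
opening: 0.075
grasp_force: 1.8
```

```bash
python3 -m crank '[{"gripper":75,"travel":[-1.5,0,0.3],"twist":[0,0,0]},{"gripper":75,"travel":[0,0,0],"twist":[0,0,0]}]'; python3 -m crank '[{"gripper":75,"travel":[-1.5,0,0.3],"twist":[0,0,0]},{"gripper":75,"travel":[0,0,0],"twist":[0,0,0]}]';python3 -c "
from h import *
t=bot.camera('top');cv2.imwrite('pics/t10.png',t[:,:,::-1])"
```

```text
time: 21.62
ee_pos: [0.6321, 0.1645, 0.0179]
tcp_rot: [180.0, 11.3, -178.1]
wrist_force: [-13.0, -0.2, 7.2]
opening: 0.075
grasp_force: 6.0
time: 21.88
ee_pos: [0.6322, 0.1645, 0.0178]
tcp_rot: [-180.0, 11.2, -178.1]
wrist_force: [-21.2, -1.9, 12.8]
opening: 0.0746
grasp_force: 10.8
```

The force rose to 21 N with no further advance, so the tray is against the board. I'll back off and check.

```bash
python3 -m crank '[{"gripper":75,"travel":[3,0,-0.6],"twist":[0,0,0]},{"gripper":75,"travel":[5,0,-1],"twist":[0,0,0]},{"gripper":75,"travel":[20,0,-4],"twist":[0,0,0]},{"gripper":75,"travel":[40,0,-8],"twist":[0,0,0]},{"gripper":75,"travel":[55,0,-11],"twist":[0,0,0]},{"gripper":75,"travel":[50,0,-30],"twist":[0,0,0]},{"gripper":75,"travel":[50,0,-30],"twist":[0,0,0]},{"gripper":75,"travel":[0,0,0],"twist":[0,0,0]}]'
python3 - <<'E'
from h import *
t=bot.camera("top");s=bot.camera("scene")
cv2.imwrite("pics/t11.png",t[:,:,::-1]);cv2.imwrite("pics/s11.png",s[:,:,::-1])
cv2.imwrite("pics/c11.png",np.hstack([cv2.resize(t[105:205,235:335],(400,400),interpolation=2)[:,:,::-1],cv2.resize(s[185:285,275:375],(400,400),interpolation=2)[:,:,::-1]]))
E
```

```text
time: 22.92
ee_pos: [0.3986, 0.1572, 0.0591]
tcp_rot: [179.9, 11.8, -178.1]
wrist_force: [1.2, 0.1, -0.2]
opening: 0.0753
grasp_force: 0.0
```

View pics/c11.png

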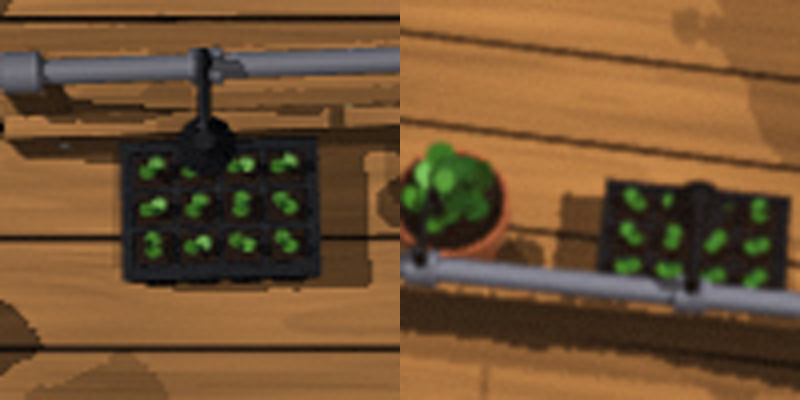

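The tray lies flat under the mist head with its far side at the board. In the top crop its sides are at x 124 and 320; in the scene crop its near corners are at (610,180) and (790,198). Now the centring check.

Run:
```python
from h import *
np.set_printoptions(precision=4,suppress=True)
t=cv2.imread("pics/t11.png")[:,:,::-1];s=cv2.imread("pics/s11.png")[:,:,::-1]
ct,cs=bot.calibration("top"),bot.calibration("scene")
for v in(150,155,160,164):print(v,t[v,262:270,0],t[v,310:320,0])
L,R=onz(ct,265.6,157,.05),onz(ct,314.8,157,.05)
S=lambda u,v:(275+(u-400)/4-.4,185+v/4-.4)
A,B=onz(cs,*S(610,180),.05),onz(cs,*S(790,198),.05)
print("top",L,R,(L+R)/2,np.linalg.norm(L-R));print("scene near corners",A,B,(A+B)/2,np.linalg.norm(A-B),np.degrees(np.arctan2(-(B-A)[0],(B-A)[1])))
# mist disc: fit dark circle in the start pictures
for n,c,box in(("top",ct,(278,132,296,150)),("scene",cs,(340,226,360,246))):
    im=cv2.imread(f"pics/{n}0.png");x0,y0,x1,y1=box
    m=(im[y0:y1,x0:x1].max(2)<62).astype('u1')
    m=cv2.morphologyEx(m,cv2.MORPH_OPEN,np.ones((5,5)))
    k=max(cv2.findContours(m,0,1)[0],key=cv2.contourArea);(u,v),r=cv2.minEnclosingCircle(k);u+=x0;v+=y0
    print(n,u,v,r,onz(c,u,v,.187))
    if n=="top":ra=ray(c,u,v)
    else:print("tri",tri([ra,ray(c,u,v)]))
```

```text
150 [144 129 107  57  27  30  31  37] [23 26 34 28 52 80 85 83 84 85]
155 [153 135 131  73  31  28  31  31] [29 24 26 31 40 81 88 86 86 87]
160 [164 143 139  77  30  28  20  35] [25 25 34 34 38 72 79 79 79 77]
164 [29 25 25 32 32 33 20 34] [21 20 28 33 31 24 18 16 22 21]
top [0.6988 0.247  0.05  ] [0.6986 0.079  0.05  ] [0.6987 0.163  0.05  ] 0.16797379475415394
scene near corners [0.6424 0.0822 0.05  ] [0.6377 0.2469 0.05  ] [0.6401 0.1646 0.05  ] 0.16474301703680255 1.6335094985540086
top 285.5 140.5 7.905794143676758 [0.7279 0.1681 0.187 ]
scene 349.2727270126343 236.0 6.066536903381348 [0.7232 0.1658 0.187 ]
tri [0.7265 0.1667 0.1942]
```

```bash
python3 -c "
from workcell import bot
print(bot.job_done())"
```

```text
the job is handed in; nothing more can be done
None
```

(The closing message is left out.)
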